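# Set the dust-extraction dampers

### The job

Send the dust suction to the large port: with the fingertips, push the large damper's lever round until its pointer stands in line with the index clip on its scale, and push the small damper's lever round to its stop so that it is fully shut. Only push the levers, do not grip them; leave the clip and the loose things on the bench where they are.

Things in the scene. Friction and masses are not known exactly. Their poses are not given: they have to be found in the camera images.
- large: the large damper, bolted to the bench: round flange 164 mm across, upright duct collar 120 mm across, 58 mm high over its ring, bore open at the top with two quadrant vanes. Origin on its vertical axis at the bench top. A flat scale arc at 30 mm height reaches 140 mm from the axis, on the -x side, with seven raised marks 15 degrees apart (the end marks longest).
- large_axis (a point): point on the large damper's vertical turning axis, at the top of the ring (58 mm above the bench)
- large_lever (a joint): turn of the large damper's ring and lever, rad: 0 = shut, at the stop; 1.571 = fully open; grows counter-clockwise seen from above. Seen from the axis, the lever points in the damper's own frame at the angle 2.356 + value (from +x towards +y), so shut lies front-left as the robot sees it and open lies front-right. Friction (about 0.22 N m, some 2 to 3 N at the tab) keeps it where it is left; no spring.
- large_tab (a point): centre of the large lever's upright tab, 94 mm from the axis, 86 mm above the bench. The tab is a steel plate with rubber faces, 30 mm wide radially, 14 mm thick over its faces along the arc, its top 117 mm above the bench; it stands above everything else on the damper (all else is under 60 mm), so closed fingertips 70 to 85 mm above the bench can push its side.
- large_closed_face (a point): rubber face (24 x 52 x 4 mm) on the side of the large tab that looks towards shut: pushing on it opens. This point is the centre of its outer surface.
- large_open_face (a point): rubber face (24 x 52 x 4 mm) on the side of the large tab that looks towards open: pushing on it shuts. This point is the centre of its outer surface.
- small: the small damper, bolted to the bench: round flange 128 mm across, upright duct collar 84 mm across, 58 mm high over its ring, bore open at the top with two quadrant vanes. Origin on its vertical axis at the bench top. A flat scale arc at 30 mm height reaches 122 mm from the axis, on the -x side, with seven raised marks 15 degrees apart (the end marks longest).
- small_axis (a point): point on the small damper's vertical turning axis, at the top of the ring (58 mm above the bench)
- small_lever (a joint): turn of the small damper's ring and lever, rad: 0 = shut, at the stop; 1.571 = fully open; grows counter-clockwise seen from above. Seen from the axis, the lever points in the damper's own frame at the angle 2.356 + value (from +x towards +y), so shut lies front-left as the robot sees it and open lies front-right. Friction (about 0.22 N m, some 2 to 3 N at the tab) keeps it where it is left; no spring.
- small_tab (a point): centre of the small lever's upright tab, 76 mm from the axis, 86 mm above the bench. The tab is a steel plate with rubber faces, 30 mm wide radially, 14 mm thick over its faces along the arc, its top 117 mm above the bench; it stands above everything else on the damper (all else is under 60 mm), so closed fingertips 70 to 85 mm above the bench can push its side.
- small_closed_face (a point): rubber face (24 x 52 x 4 mm) on the side of the small tab that looks towards shut: pushing on it opens. This point is the centre of its outer surface.
- small_open_face (a point): rubber face (24 x 52 x 4 mm) on the side of the small tab that looks towards open: pushing on it shuts. This point is the centre of its outer surface.
- large_pointer (a point): tip of the large lever's thin pointer, just above the scale, in line with the lever, 126 mm from the axis, 36 mm above the bench
- large_clip_mark (a point): point in line with the centre of the dark steel index clip (16 x 16 mm, its top 54 mm above the bench, ridge on top, thumbscrew outwards) that is fixed on the outer rim of the large damper's scale, 137 to 162 mm from the axis; this point lies 126 mm from the axis, 36 mm above the bench, and the pointer tip meets it when the lever is set. The clip stands where it was left, on the open side of the lever; only the large damper has one.
- electrical_tape: black roll of tape, 62 mm across, 18 mm high, loose beside the large damper; origin under its centre
- nut: steel hex nut, 30 x 34 x 16 mm, loose beside the small damper; origin under its centre
- pencil: flat carpenter's pencil, 14 x 170 x 8 mm, loose along the bench's front edge; origin under its centre
- spanner: steel spanner, 34 x 170 x 8 mm, loose along the bench's front edge; origin under its centre

How it is judged:
By the outcome, as a careful person would: the job done as asked, in the order asked, and still so for the second after the job is handed in, with the robot touching nothing.
It also fails if it takes over 54 s, if anything falls off the work surface, if the arm or the gripper's body presses on something with over 40 N, if the wrist force passes 120 N, or if a joint passes its speed limit or range.

### The arm

A 6-joint arm with a two-finger parallel gripper is mounted at the origin on a cart in front of the work surface, level with it; the furniture and walls round the work are solid. World frame = base frame: x ahead of the robot, y to its left, z up, the work surface at z = 0. Lengths are in mm, angles in rad, forces in N, time in s.
With the tool pointing down it reaches from about 225 to 725 mm from the base axis. Payload 3.1 kg.
Tool frame: the origin (TCP) lies midway between the tips of the shut fingers; the grasp point (between the pads) lies 19 mm behind it; z points along the fingers, y is the line along which they close (so a half turn about z gives the same grasp; the last joint's range is limited). The gripper opens to 85 mm and grips with 20 to 120 N. Pads are 22 mm wide; open, the fingers measure 114 mm over their backs; the gripper's body (76 mm by 85 mm) begins 54 mm behind the grasp point. The pads swing forward as they close: fully open they stand 13 mm farther back than shut.
Start: joints at [-1.269, 0.048, 0.099, 1.622, 0, 1.443], TCP at [218.746, -477.25, 231.312] pointing down, gripper open.
Joint ranges: [-2.91, 2.91], [-0.99, 1.94], [-1.21, 1.42], [-2.12, 2.29], [-1.49, 1.47], [-3.14, 3.14]. Speed limits (rad/s): [2.79, 2.79, 3.14, 3.14, 3.14, 3.14].

### API

Orientations are given as a rotation vector (axis times angle).
In Python, from station import ctrl gives the robot as it stands.
- The arm moves only by the tool drive_tool, never from a script. Its argument "deltas" is a list of rows, each an object with "linear": the shift along the tool's x, y, z in cm, a list of three; "delta_rot": the turn, a rotation vector about the tool's x, y, z in rad, a list of three; "fingers": the opening, from 0 (shut) to 1 (fully open). A call has 1 to 8 rows; each row is the pose to reach, as a shift and turn from the pose commanded when the call began, along the tool's axes at that moment; what a row does not reach only later rows make up. A row lasts 1/10 s, in which the tool goes at most 50 mm and 8.59 degrees, less where a joint would pass 70% of its speed; a pose out of reach is approached as far as the arm can. A call with a gripper value outside its range is refused whole. The fingers move at their own pace and stop on an object; the grip force is fixed at half the most. Time passes only in rows, so rows that repeat a pose let the fingers close. It gives the time, the measured TCP pose, the force, the opening and the grip force at its end, in the units of the state.
- ctrl.state(): the state, without advancing time (a new reading comes with each control period).
- ctrl.get_image(name): name is "side" or "top"; returns a dict with "color" (480x640x3 uint8, red, green, blue), "depth" (480x640 float32, mm along the optical axis (not along the pixel's ray), 0 where there is no reading), "camera_matrix" (3x3 intrinsics, pixels), "distortion" ([k1, k2, p1, p2, k3] as OpenCV has them; the pictures are not rectified), "rvec" (rotation vector, rad) and "tvec" (3), from world to camera coordinates, as OpenCV has them. Camera axes: x right, y down, z forward; pixel columns grow to the right and rows downward; lengths in mm; the calibration is good to about 2 mm. A picture is of the moment at which its call begins.
- ctrl.finish_job(): hands the job in; it is judged then, once.
The state is a dict: "t": time; "joints": joint angles; "joint_velocities": joint speeds; "joint_efforts": joint torques, N m; "ee_pos": TCP position; "tcp_rot": TCP orientation; "ft_force": force on the tool from outside, world axes, zero at the start; "moment": the same for the moment, N m; "finger_gap": finger opening in mm; "finger_force": force on a finger pad.
Only numpy, scipy, OpenCV 4.12 (cv2) and the standard library are available. Lean on these libraries where they do the work, as an engineer would, in place of code of your own. Each camera call takes 0.05 s, during which the arm holds its last target. There are 200 camera calls.

## Working session

There is one attempt and no reset: what is moved stays moved. The work goes in short steps, Python scripts to look and compute and a tool call to move; the robot and the scene stay as the last step left them, time stands still between calls to the robot, and variables do not carry over. Pictures are saved under pics/ and viewed, at most 10 in all, crops included, and the job is handed in when it is done.

Besides the shell and the picture viewer there is one more tool, called after "Request:" as name([rows], argument=value, ...), one row to a line, values as JSON. drive_tool: Moves the arm, as the interface text tells. Its arguments: {"type":"object","properties":{"deltas":{"type":"array"}},"required":["deltas"]}

```bash
ls; mkdir -p pics; python3 - <<'E'
from station import ctrl
import cv2,pickle
for n in("top","side"):
    d=ctrl.get_image(n); pickle.dump(d,open(n+'.pkl','wb'))
    cv2.imwrite(f'pics/{n}0.png',d['color'][:,:,::-1])
    print(n,d['camera_matrix'].tolist(),d['rvec'],d['tvec'],d['distortion'])
print(ctrl.state())
E
```

```text
pics
top [[511.50240056099744, 0.0, 316.7064179930308], [0.0, 511.50240056099744, 237.76621593431815], [0.0, 0.0, 1.0]] [ 2.15235335 -2.15190752  0.16220687] [-120.50672558  511.40661529  954.05490039] [-0.06530912  0.          0.          0.          0.        ]
side [[485.83842372325967, 0.0, 318.938367771051], [0.0, 485.83842372325967, 240.83131555968103], [0.0, 0.0, 1.0]] [ 0.35510428 -2.73285174  1.32288203] [429.71289003 211.15264379 803.45355811] [-0.00428639  0.          0.          0.          0.        ]
{'t': 0.1, 'joints': array([-1.26879818e+00,  4.86870248e-02,  9.77314630e-02,  1.62202572e+00,
       -4.68796553e-06,  1.44302712e+00]), 'joint_velocities': array([ 0.00205912, -0.00085853,  0.00346826,  0.00108852, -0.00038408,
        0.0007194 ]), 'joint_efforts': array([ 3.10437033e-03, -3.39849401e+01,  3.20936894e+01,  1.58997125e-02,
       -1.62271449e-04, -4.32063814e-06]), 'ee_pos': array([ 218.57697563, -476.70800733,  230.21730914]), 'tcp_rot': array([-3.06721358e+00, -6.69429632e-01,  3.05733787e-04]), 'ft_force': array([-0.39172803, -0.57874399, -0.20625893]), 'moment': array([-0.03637623, -0.00892475, -0.01749611]), 'finger_force': 0.0, 'finger_gap': 85.50837405095547}
```

View pics/top0.png

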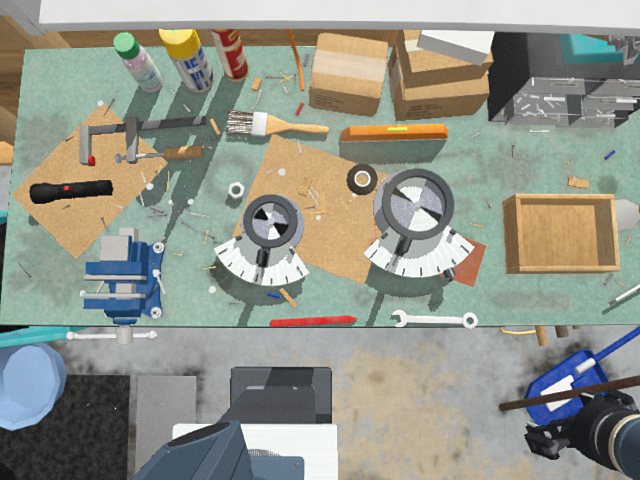

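View pics/side0.png

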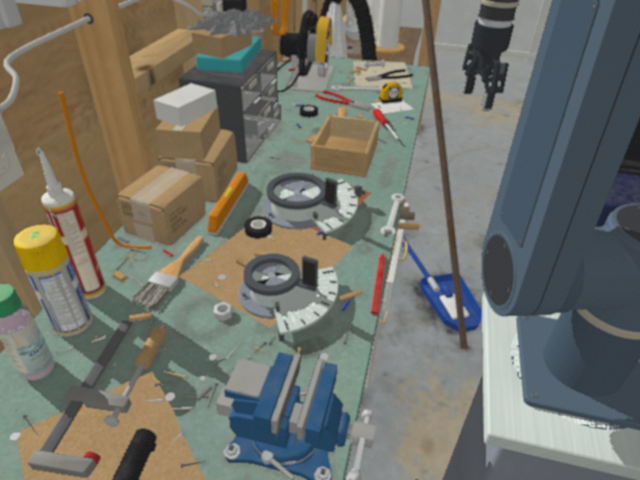

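The top view shows the large damper ring at (414,203) with its tab near (403,245) and a dark clip near (448,273). The small ring is at (270,221), with its tab near (263,258). I'll zoom in on both.

```bash
cat >h.py <<'E'
import numpy as np,cv2,pickle
from scipy.spatial.transform import Rotation as Ro
def ray(d,uv,z):
    uv=np.array(uv,float).reshape(-1,1,2)
    n=cv2.undistortPoints(uv,d['camera_matrix'],d['distortion'])[:,0]
    R=cv2.Rodrigues(d['rvec'])[0];C=-R.T@d['tvec'].ravel()
    r=np.c_[n,np.ones(len(n))]@R
    return C+r*((z-C[2])/r[:,2])[:,None]
def proj(d,P):
    return cv2.projectPoints(np.array(P,float).reshape(-1,1,3),d['rvec'],d['tvec'],d['camera_matrix'],d['distortion'])[0][:,0]
def load(n): return pickle.load(open(n+'.pkl','rb'))
E
python3 - <<'E'
from h import *
d=load('top');im=d['color'][:,:,::-1]
a=cv2.resize(im[160:290,355:485],(400,400)[::-1],interpolation=cv2.INTER_CUBIC)
b=cv2.resize(im[180:310,200:330],(400,400),interpolation=cv2.INTER_CUBIC)
cv2.imwrite('pics/crop0.png',np.hstack([a,b]))
for uv in [(414,203),(270,221)]: print(ray(d,[uv],58).round())
g=cv2.cvtColor(np.ascontiguousarray(im),cv2.COLOR_BGR2HSV)
# dark ring ellipse fit
for x0,y0,x1,y1 in [(365,160,470,250),(235,185,310,258)]:
    m=((g[...,2]<110)&(g[...,1]<70)).astype(np.uint8);mm=np.zeros_like(m);mm[y0:y1,x0:x1]=m[y0:y1,x0:x1]
    c=max(cv2.findContours(mm,0,1)[0],key=cv2.contourArea);e=cv2.fitEllipse(c);print(e,ray(d,[e[0]],58).round(1))
R=cv2.Rodrigues(d['rvec'])[0];print((-R.T@d['tvec'].ravel()).round())
E
```

```text
[[ 576. -307.   58.]]
[[541. -31.  58.]]
((416.3114929199219, 206.1780242919922), (68.97270202636719, 78.02906799316406), 23.62184715270996) [[ 569.9 -311.6   58. ]]
((269.6155700683594, 223.2665252685547), (50.979164123535156, 60.1435546875), 15.957025527954102) [[536.2 -30.6  58. ]]
[ 372. -112. 1018.]
```

View pics/crop0.png

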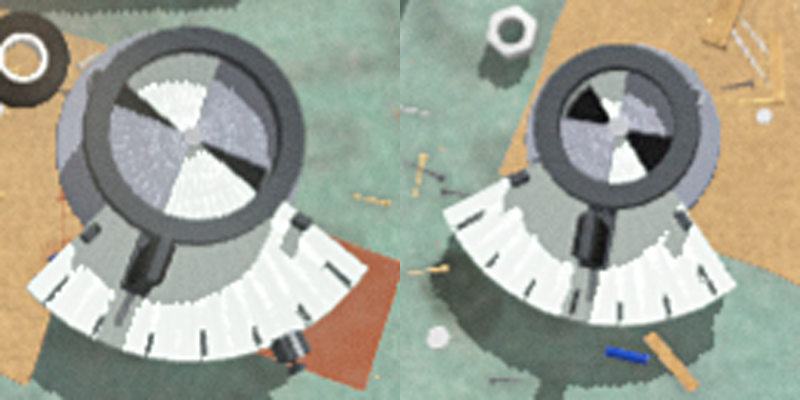

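The crops show the large ring centred at (194,135), its pointer at about (122,310) and the clip at (291,346). In the right panel the small ring is at (617,126) and its lever near (592,240).

```bash
python3 - <<'E'
from h import *
d=load('top');s=130/400
def W(x,y,z,o): return ray(d,[(o[0]+(x+.5)*s-.5,o[1]+(y+.5)*s-.5)],z)[0]
L=(355,160);S=(200,180)
A=W(194.5,134.5,58,L);B=W(217,125.5,58,S);print(A,B)
def pol(n,x,y,z,o,c):
    v=W(x,y,z,o)-c;print(n,np.hypot(*v[:2]).round(1),np.degrees(np.arctan2(v[1],v[0])).round(1)%360)
for p in [(55,283),(149,344),(203,343),(256,330),(338,272)]:pol('mark',*p,31,L,A)
pol('ptr',122,312,36,L,A);pol('tabbase',162,240,58,L,A);pol('tabtop',153,235,117,L,A);pol('clip',291,346,54,L,A);pol('screw',297,368,42,L,A)
for p in [(67,221),(114,272),(160,301),(220,310),(267,304),(304,283),(328,270)]:pol('mark',*p,31,S,B)
pol('ptr',187,290,36,S,B);pol('tabtop',192,212,117,S,B)
print(((proj(d,[[372,-112,0]])[0])))
# depth-based tab tops
R=cv2.Rodrigues(d['rvec'])[0]
v,u=np.mgrid[180:300,220:460];z=d['depth'][180:300,220:460]
n=cv2.undistortPoints(np.stack([u,v],-1).reshape(-1,1,2).astype(float),d['camera_matrix'],d['distortion'])[:,0]
P=(np.c_[n,np.ones(len(n))]*z.reshape(-1,1)-d['tvec'].ravel())@R
for c,lo,hi in ((A,300,0),(B,0,0)):
    for h0,h1 in((70,200),(105,135),(50,64)):
        q=P[(P[:,2]>h0)&(P[:,2]<h1)&(np.hypot(*(P-c)[:,:2].T)<130)]
        if len(q):
            m=q.mean(0)-c;r=(q[:,:2].max(0)+q[:,:2].min(0))/2
            print(h0,len(q),q.mean(0).round(1),r.round(1),np.hypot(*m[:2]).round(1),np.degrees(np.arctan2(m[1],m[0])).round(1)%360)
E
```

```text
[ 575.36333598 -314.7542801    58.        ] [541.63843556 -31.64653925  58.        ]
mark 124.5 136.5
mark 131.7 168.2
mark 128.5 183.3
mark 127.0 199.0
mark 126.5 228.8
ptr 117.8 157.9
tabbase 70.2 161.6
tabtop 81.7 151.9
clip 143.8 203.4
screw 158.2 203.7
mark 111.6 120.4
mark 110.5 143.4
mark 112.9 161.1
mark 112.4 180.5
mark 112.8 195.7
mark 109.5 209.3
mark 111.0 218.2
ptr 102.1 169.1
tabtop 61.7 171.7
[312.310701   310.38008024]
70 177 [ 488.2 -277.   107.3] [ 489.3 -278.8] 95.0 156.6
105 129 [ 489.1 -278.5  114.6] [ 489.4 -278.8] 93.6 157.2
50 1626 [ 559.4 -313.2   57.6] [ 548.8 -315.2] 16.0 174.5
70 163 [466.3 -20.6 108.5] [467.  -19.5] 76.1 171.6
105 124 [467.5 -19.6 114.9] [467.4 -19.4] 75.1 170.7
50 1418 [539.1 -30.7  58.3] [523.  -31.1] 2.7 159.6
```

```bash
cat >>h.py <<'E'
A=np.array([575.4,-314.8]);B=np.array([541.6,-31.6])
def arc(c,r,th,sgn,off,z,flip):
    """tool pose behind a tab at lever angle th deg, sgn +1 ccw; tool x along sgn*tangent*flip"""
    t=np.radians(th);er=np.array([np.cos(t),np.sin(t)]);et=sgn*np.array([-er[1],er[0]])
    p=c+r*er-off*et;x=et*flip
    return [*p,z,np.degrees(np.arctan2(x[1],x[0]))]
def rows(poses,st):
    R0=Ro.from_rotvec(st['tcp_rot']);p0=np.array(st['ee_pos'])
    for x,y,z,w in poses:
        w=np.radians(w);R=Ro.from_matrix(np.array([[np.cos(w),np.sin(w),0],[np.sin(w),-np.cos(w),0],[0,0,-1.]]))
        l=R0.inv().apply(np.array([x,y,z])-p0)/10;r=(R0.inv()*R).as_rotvec()
        print('lin',l.round(2).tolist(),'rot',r.round(3).tolist(),'| world',np.round([x,y,z],1))
E
python3 - <<'E'
from h import *
from station import ctrl
p=arc(A,94,157.3,1,45,231,-1);q=p.copy();q[2]=76
rows([p,q],ctrl.state())
E
```

```text
lin [36.12, -9.81, -0.05] rot [-0.002, -0.001, -0.745] | world [ 506. -237.  231.]
lin [36.12, -9.78, 15.45] rot [-0.002, -0.001, -0.745] | world [ 506. -237.   76.]
```

Request:
drive_tool([
  {"linear": [36.1,-9.8,0],"delta_rot": [0,0,-0.745],"fingers": 0},
  {"linear": [36.1,-9.8,0],"delta_rot": [0,0,-0.745],"fingers": 0},
  {"linear": [36.1,-9.8,0],"delta_rot": [0,0,-0.745],"fingers": 0},
  {"linear": [36.1,-9.8,0],"delta_rot": [0,0,-0.745],"fingers": 0},
  {"linear": [36.1,-9.8,0],"delta_rot": [0,0,-0.745],"fingers": 0},
  {"linear": [36.1,-9.8,0],"delta_rot": [0,0,-0.745],"fingers": 0},
  {"linear": [36.1,-9.8,0],"delta_rot": [0,0,-0.745],"fingers": 0},
  {"linear": [36.1,-9.8,0],"delta_rot": [0,0,-0.745],"fingers": 0},
])

```text
t: 0.9
ee_pos: [508.3, -234.5, 230.4]
tcp_rot: [-2.61, -1.745, -0.001]
ft_force: [-0.8, -0.3, 1.3]
finger_gap: 0.1
finger_force: 0.0
```

Request:
drive_tool([
  {"linear": [0,0,5],"delta_rot": [0,0,0],"fingers": 0},
  {"linear": [0,0,10],"delta_rot": [0,0,0],"fingers": 0},
  {"linear": [0,0,15.4],"delta_rot": [0,0,0],"fingers": 0},
  {"linear": [0,0,15.4],"delta_rot": [0,0,0],"fingers": 0},
  {"linear": [0,0,15.4],"delta_rot": [0,0,0],"fingers": 0},
])

```text
t: 1.4
ee_pos: [504.3, -236.6, 75.4]
tcp_rot: [-2.611, -1.738, 0.003]
ft_force: [-0.0, -0.2, 1.0]
finger_gap: 0.2
finger_force: 0.0
```

```bash
python3 - <<'E'
from h import *
from station import ctrl
st=ctrl.state();print(st['ee_pos'],st['joints'].round(2))
rows([arc(A,94,th,1,18,76,-1) for th in (157,162,167,172,177,182,187,192)],st)
E
```

```text
[ 504.28714436 -236.62716054   75.42645656] [-0.56  0.16 -0.09  1.33  0.    1.41]
lin [-2.62, 0.19, -0.06] rot [-0.005, -0.001, 0.005] | world [ 495.9 -261.5   76. ]
lin [-3.44, 0.06, -0.06] rot [-0.005, -0.001, -0.082] | world [ 491.6 -268.6   76. ]
lin [-4.28, 0.01, -0.06] rot [-0.005, -0.001, -0.169] | world [ 487.9 -276.1   76. ]
lin [-5.11, 0.03, -0.06] rot [-0.005, -0.002, -0.256] | world [ 484.8 -283.9   76. ]
lin [-5.94, 0.12, -0.06] rot [-0.005, -0.002, -0.344] | world [ 482.5 -291.9   76. ]
lin [-6.76, 0.28, -0.07] rot [-0.005, -0.002, -0.431] | world [ 480.8 -300.1   76. ]
lin [-7.56, 0.52, -0.07] rot [-0.005, -0.002, -0.518] | world [ 479.9 -308.4   76. ]
lin [-8.34, 0.82, -0.07] rot [-0.005, -0.003, -0.605] | world [ 479.7 -316.7   76. ]
```

Request:
drive_tool([
  {"linear": [-1.3,0.1,0],"delta_rot": [0,0,0],"fingers": 0},
  {"linear": [-2.2,0.15,0],"delta_rot": [0,0,0],"fingers": 0},
  {"linear": [-2.9,0.1,0],"delta_rot": [0,0,-0.03],"fingers": 0},
  {"linear": [-3.5,0.05,0],"delta_rot": [0,0,-0.08],"fingers": 0},
  {"linear": [-4.3,0,0],"delta_rot": [0,0,-0.17],"fingers": 0},
  {"linear": [-5.1,0,0],"delta_rot": [0,0,-0.25],"fingers": 0},
  {"linear": [-5.9,0.1,0],"delta_rot": [0,0,-0.34],"fingers": 0},
  {"linear": [-5.9,0.1,0],"delta_rot": [0,0,-0.34],"fingers": 0},
])

```text
t: 2.2
ee_pos: [486.3, -295.6, 81.4]
tcp_rot: [2.279, 2.151, 0.002]
ft_force: [0.9, -0.1, 0.2]
finger_gap: -0.1
finger_force: 0.0
```

```bash
cat >>h.py <<'E'
def crop(d,x0,y0,fn,n=130):
    cv2.imwrite(fn,cv2.resize(np.ascontiguousarray(d['color'][y0:y0+n,x0:x0+n,::-1]),(600,600),interpolation=cv2.INTER_CUBIC))
E
python3 - <<'E'
from h import *
from station import ctrl
d=ctrl.get_image('top');pickle.dump(d,open('t1.pkl','wb'));crop(d,355,160,'pics/c1.png')
st=ctrl.state();print(st['ee_pos'],st['ft_force'])
rows([arc(A,94,th,1,18,76,-1) for th in (177,182,187,192,197,200,203)],st)
E
```

```text
[ 485.61193434 -295.2237494    80.60346057] [0.4262245  0.087486   0.40115276]
lin [0.31, -0.34, 0.46] rot [0.004, 0.004, -0.007] | world [ 482.5 -291.9   76. ]
lin [-0.51, -0.45, 0.46] rot [0.004, 0.004, -0.094] | world [ 480.8 -300.1   76. ]
lin [-1.35, -0.49, 0.46] rot [0.004, 0.004, -0.182] | world [ 479.9 -308.4   76. ]
lin [-2.18, -0.46, 0.47] rot [0.004, 0.005, -0.269] | world [ 479.7 -316.7   76. ]
lin [-3.01, -0.36, 0.47] rot [0.004, 0.005, -0.356] | world [ 480.2 -325.1   76. ]
lin [-3.5, -0.26, 0.47] rot [0.004, 0.005, -0.408] | world [ 480.9 -330.    76. ]
lin [-3.99, -0.14, 0.48] rot [0.003, 0.005, -0.461] | world [ 481.8 -335.    76. ]
```

View pics/c1.png

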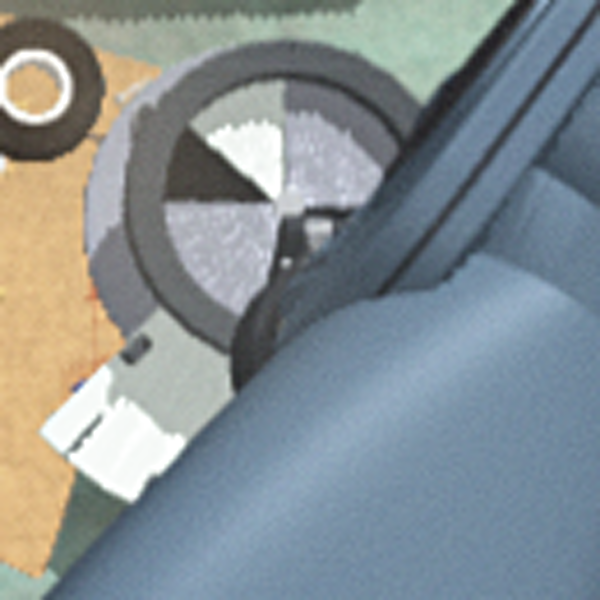

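The arm hides the lever in this view. The visible vane edge has turned, so the lever is moving. I'll carry on to a few degrees short of the clip, then back off and look.

Request:
drive_tool([
  {"linear": [0.1,-0.4,0.3],"delta_rot": [0,0,-0.03],"fingers": 0},
  {"linear": [-0.5,-0.4,0.4],"delta_rot": [0,0,-0.09],"fingers": 0},
  {"linear": [-1.0,-0.4,0.4],"delta_rot": [0,0,-0.14],"fingers": 0},
  {"linear": [-1.5,-0.45,0.4],"delta_rot": [0,0,-0.2],"fingers": 0},
  {"linear": [-2.0,-0.45,0.4],"delta_rot": [0,0,-0.25],"fingers": 0},
  {"linear": [-2.4,-0.4,0.4],"delta_rot": [0,0,-0.3],"fingers": 0},
  {"linear": [-2.7,-0.4,0.4],"delta_rot": [0,0,-0.33],"fingers": 0},
  {"linear": [-2.7,-0.4,0.4],"delta_rot": [0,0,-0.33],"fingers": 0},
])

```text
t: 3.05
ee_pos: [478.6, -320.0, 74.4]
tcp_rot: [1.9, 2.501, -0.001]
ft_force: [-0.6, 0.6, -0.5]
finger_gap: -0.1
finger_force: 0.6
```

```bash
python3 - <<'E'
from h import *
from station import ctrl
st=ctrl.state();print(st['ee_pos'],st['ft_force'],st['tcp_rot'])
p=st['ee_pos'][:2]-A;r=np.hypot(*p);print(r,np.degrees(np.arctan2(p[1],p[0]))%360+np.degrees(np.arcsin(18/r)))
E
```

```text
[ 478.61141552 -320.02064817   74.39110539] [-0.6128246   0.58691212 -0.52532449] [ 1.89981599e+00  2.50125806e+00 -1.22210555e-03]
96.92927964541211 193.78955332132648
```

Request:
drive_tool([
  {"linear": [2,0,0],"delta_rot": [0,0,0],"fingers": 0},
  {"linear": [4,0,-3],"delta_rot": [0,0,0],"fingers": 0},
  {"linear": [7,0,-7],"delta_rot": [0,0,0],"fingers": 0},
  {"linear": [11,0,-10],"delta_rot": [0,0,0],"fingers": 0},
  {"linear": [16,0,-12],"delta_rot": [0,0,0],"fingers": 0},
  {"linear": [21,0,-12],"delta_rot": [0,0,0],"fingers": 0},
  {"linear": [26,0,-12],"delta_rot": [0,0,0],"fingers": 0},
  {"linear": [26,0,-12],"delta_rot": [0,0,0],"fingers": 0},
])

```text
t: 3.85
ee_pos: [407.4, -65.3, 195.0]
tcp_rot: [1.892, 2.506, 0.002]
ft_force: [-0.2, -1.5, 0.4]
finger_gap: -0.1
finger_force: 0.0
```

```bash
cat >>h.py <<'E'
def tab(d,c,r):
    R=cv2.Rodrigues(d['rvec'])[0];v,u=np.mgrid[0:480,0:640]
    n=cv2.undistortPoints(np.stack([u,v],-1).reshape(-1,1,2).astype(float),d['camera_matrix'],d['distortion'])[:,0]
    P=(np.c_[n,np.ones(len(n))]*d['depth'].reshape(-1,1)-d['tvec'].ravel())@R
    q=P[(P[:,2]>105)&(P[:,2]<130)&(abs(np.hypot(*(P[:,:2]-c).T)-r)<25)]
    m=q[:,:2].mean(0)-c;return len(q),q.mean(0).round(1),np.hypot(*m).round(1),np.degrees(np.arctan2(m[1],m[0])).round(1)%360
E
python3 - <<'E'
from h import *
from station import ctrl
d=ctrl.get_image('top');pickle.dump(d,open('t2.pkl','wb'));crop(d,370,180,'pics/c2.png',110)
print(tab(d,A,94))
st=ctrl.state();print(st['ee_pos'],st['tcp_rot'])
E
```

```text
(134, array([ 484.7, -336.4,  114.4]), np.float64(93.2), np.float64(193.4))
[408.23480345 -67.04170707 194.76923719] [1.89186212e+00 2.50421751e+00 9.92276574e-04]
```

View pics/c2.png

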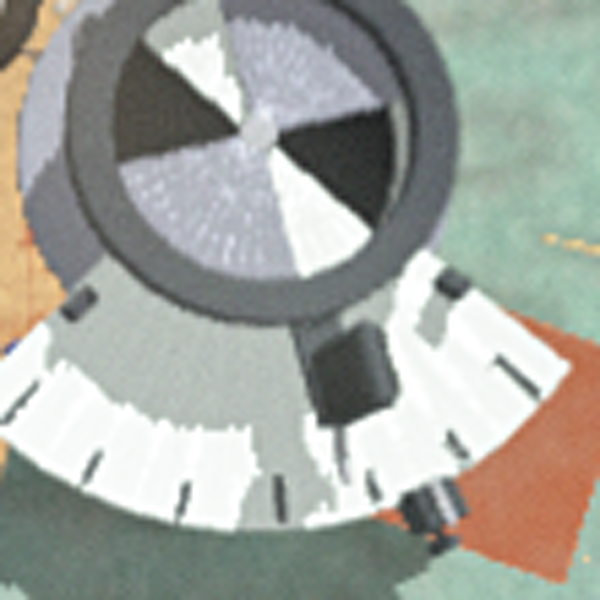

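The pointer tip is now at (345,470), the clip body at (435,505) and all seven marks are visible. I'll compute their angles in this one view.

```bash
python3 - <<'E'
from h import *
d=load('t2');s=110/600
def W(x,y,z): return ray(d,[(370+(x+.5)*s-.5,180+(y+.5)*s-.5)],z)[0][:2]
M=np.array([W(*p,32) for p in [(20,403),(92,468),(183,500),(280,497),(373,485),(456,443),(517,375)]])
def ang(p,c): v=p-c;return np.hypot(*v).round(1),(np.degrees(np.arctan2(v[1],v[0]))%360).round(1)
# axis from ring outline
C=W(264,127,58)
for c in (A,C):
    print(c.round(1),[ang(m,c) for m in M]);print('ptr',ang(W(344,472,36),c),'clip',ang(W(432,505,54),c),ang(W(437,507,50),c),'screw',ang(W(442,545,44),c))
E
```

```text
[ 575.4 -314.8] [(np.float64(126.4), np.float64(138.0)), (np.float64(131.4), np.float64(153.2)), (np.float64(131.4), np.float64(168.1)), (np.float64(127.8), np.float64(183.4)), (np.float64(130.0), np.float64(198.4)), (np.float64(129.9), np.float64(213.4)), (np.float64(126.5), np.float64(228.4))]
ptr (np.float64(122.8), np.float64(194.1)) clip (np.float64(143.6), np.float64(203.0)) (np.float64(145.1), np.float64(204.0)) screw (np.float64(158.1), np.float64(203.1))
[ 576.3 -315. ] [(np.float64(127.3), np.float64(138.2)), (np.float64(132.3), np.float64(153.3)), (np.float64(132.4), np.float64(168.1)), (np.float64(128.8), np.float64(183.3)), (np.float64(130.9), np.float64(198.2)), (np.float64(130.6), np.float64(213.1)), (np.float64(126.9), np.float64(228.0))]
ptr (np.float64(123.6), np.float64(193.9)) clip (np.float64(144.4), np.float64(202.8)) (np.float64(145.9), np.float64(203.8)) screw (np.float64(158.9), np.float64(202.8))
```

```bash
python3 - <<'E'
from h import *
from station import ctrl
p=arc(A,95,193,1,42,190,-1);q=p.copy();q[2]=76
rows([p,q],ctrl.state())
E
```

```text
lin [-23.73, 0.03, 0.53] rot [0.002, 0.002, 0.05] | world [ 473.4 -295.2  190. ]
lin [-23.71, 0.0, 11.93] rot [0.002, 0.002, 0.05] | world [ 473.4 -295.2   76. ]
```

Request:
drive_tool([
  {"linear": [-5,0,0.5],"delta_rot": [0,0,0.05],"fingers": 0},
  {"linear": [-10,0,0.5],"delta_rot": [0,0,0.05],"fingers": 0},
  {"linear": [-15,0,1],"delta_rot": [0,0,0.05],"fingers": 0},
  {"linear": [-20,0,3],"delta_rot": [0,0,0.05],"fingers": 0},
  {"linear": [-23,0,6],"delta_rot": [0,0,0.05],"fingers": 0},
  {"linear": [-23.5,0,10],"delta_rot": [0,0,0.05],"fingers": 0},
  {"linear": [-23.5,0,11.9],"delta_rot": [0,0,0.05],"fingers": 0},
  {"linear": [-23.5,0,11.9],"delta_rot": [0,0,0.05],"fingers": 0},
])

```text
t: 4.7
ee_pos: [469.0, -295.5, 69.6]
tcp_rot: [-1.959, -2.446, 0.001]
ft_force: [-0.7, 0.1, 0.0]
finger_gap: 0.3
finger_force: 0.0
```

Request:
drive_tool([
  {"linear": [0,0,0],"delta_rot": [0,0,0],"fingers": 0},
  {"linear": [0,0,0],"delta_rot": [0,0,0],"fingers": 0},
])

```text
t: 4.9
ee_pos: [473.2, -296.7, 76.6]
tcp_rot: [1.957, 2.452, -0.001]
ft_force: [0.7, -0.3, 0.0]
finger_gap: -0.2
finger_force: 0.0
```

```bash
python3 - <<'E'
from h import *
from station import ctrl
st=ctrl.state();print(st['ee_pos'],st['ft_force'],st['tcp_rot'])
rows([arc(A,95,th,1,18,76,-1) for th in (193,196,199,201,203.3)],st)
E
```

```text
[ 473.16313184 -296.70292279   76.60389728] [ 0.68776762 -0.31208299  0.03620358] [ 1.95749606e+00  2.45187387e+00 -5.75071731e-04]
lin [-2.26, 0.06, 0.07] rot [0.002, 0.003, -0.004] | world [ 478.8 -318.6   76. ]
lin [-2.76, -0.02, 0.07] rot [0.002, 0.004, -0.056] | world [ 479.1 -323.7   76. ]
lin [-3.27, -0.07, 0.07] rot [0.002, 0.004, -0.108] | world [ 479.7 -328.7   76. ]
lin [-3.6, -0.09, 0.07] rot [0.002, 0.004, -0.143] | world [ 480.3 -332.    76. ]
lin [-3.99, -0.1, 0.07] rot [0.002, 0.004, -0.183] | world [ 481.  -335.8   76. ]
```

Request:
drive_tool([
  {"linear": [-1.0,0,0],"delta_rot": [0,0,0],"fingers": 0},
  {"linear": [-1.8,0,0],"delta_rot": [0,0,0],"fingers": 0},
  {"linear": [-2.3,0,0],"delta_rot": [0,0,0],"fingers": 0},
  {"linear": [-2.7,0,0],"delta_rot": [0,0,-0.05],"fingers": 0},
  {"linear": [-3.1,0,0],"delta_rot": [0,0,-0.1],"fingers": 0},
  {"linear": [-3.4,-0.1,0],"delta_rot": [0,0,-0.13],"fingers": 0},
  {"linear": [-3.6,-0.1,0],"delta_rot": [0,0,-0.14],"fingers": 0},
  {"linear": [-3.6,-0.1,0],"delta_rot": [0,0,-0.14],"fingers": 0},
])

```text
t: 5.7
ee_pos: [479.3, -330.7, 74.5]
tcp_rot: [1.783, 2.586, 0.001]
ft_force: [0.2, 1.4, 0.6]
finger_gap: 0.2
finger_force: 0.7
```

Request:
drive_tool([
  {"linear": [0,0,0],"delta_rot": [0,0,0],"fingers": 0},
  {"linear": [0,0,0],"delta_rot": [0,0,0],"fingers": 0},
])

```text
t: 5.9
ee_pos: [479.1, -330.8, 74.4]
tcp_rot: [1.783, 2.586, -0.001]
ft_force: [0.2, 0.7, -0.4]
finger_gap: 0.2
finger_force: 0.2
```

```bash
python3 - <<'E'
from h import *
from station import ctrl
st=ctrl.state();print(st['ee_pos'],st['ft_force'],st['tcp_rot'])
p=st['ee_pos'][:2]-A;r=np.hypot(*p);print(r,np.degrees(np.arctan2(p[1],p[0]))%360+np.degrees(np.arcsin(18/r)))
rows([arc(A,95,203.3,1,18,76,-1)],st)
E
```

```text
[ 479.05841039 -330.78437898   74.35150768] [ 0.19431353  0.73176366 -0.35234646] [ 1.78282584e+00  2.58627984e+00 -8.15741811e-04]
97.65860053962359 200.04156601875255
lin [-0.54, 0.0, -0.16] rot [-0.0, 0.001, -0.043] | world [ 481.  -335.8   76. ]
```

Request:
drive_tool([
  {"linear": [-0.2,0,0],"delta_rot": [0,0,-0.02],"fingers": 0},
  {"linear": [-0.35,0,0],"delta_rot": [0,0,-0.03],"fingers": 0},
  {"linear": [-0.5,0,0],"delta_rot": [0,0,-0.04],"fingers": 0},
  {"linear": [-0.55,0,0],"delta_rot": [0,0,-0.04],"fingers": 0},
  {"linear": [-0.55,0,0],"delta_rot": [0,0,-0.04],"fingers": 0},
  {"linear": [-0.55,0,0],"delta_rot": [0,0,-0.04],"fingers": 0},
])

```text
t: 6.5
ee_pos: [480.8, -335.8, 74.0]
tcp_rot: [-1.731, -2.622, 0.0]
ft_force: [-1.5, 0.9, 0.2]
finger_gap: -0.3
finger_force: 0.8
```

```bash
python3 - <<'E'
from h import *
from station import ctrl
st=ctrl.state()
p=st['ee_pos'][:2]-A;r=np.hypot(*p);print(r,np.degrees(np.arctan2(p[1],p[0]))%360+np.degrees(np.arcsin(18/r)),st['ee_pos'],st['tcp_rot'])
E
```

```text
96.89935021757721 203.21231347737807 [ 480.80007118 -335.78422121   74.03809259] [-1.73074285e+00 -2.62150974e+00  2.63361752e-04]
```

Request:
drive_tool([
  {"linear": [2,0,0],"delta_rot": [0,0,0],"fingers": 0},
  {"linear": [4,0,-3],"delta_rot": [0,0,0],"fingers": 0},
  {"linear": [7,1,-7],"delta_rot": [0,0,0],"fingers": 0},
  {"linear": [11,2,-10],"delta_rot": [0,0,0],"fingers": 0},
  {"linear": [16,3,-12],"delta_rot": [0,0,0],"fingers": 0},
  {"linear": [21,4,-12],"delta_rot": [0,0,0],"fingers": 0},
  {"linear": [26,4,-12],"delta_rot": [0,0,0],"fingers": 0},
  {"linear": [26,4,-12],"delta_rot": [0,0,0],"fingers": 0},
])

```text
t: 7.3
ee_pos: [414.7, -77.2, 195.2]
tcp_rot: [1.723, 2.625, 0.003]
ft_force: [0.4, -0.6, 0.5]
finger_gap: -0.3
finger_force: 0.0
```

```bash
python3 - <<'E'
from h import *
from station import ctrl
d=ctrl.get_image('top');pickle.dump(d,open('t3.pkl','wb'));crop(d,370,180,'pics/c3.png',110)
print(tab(d,A,94))
st=ctrl.state();print(st['ee_pos'],st['tcp_rot'])
E
```

```text
(135, array([ 489.4, -350.9,  114.5]), np.float64(93.3), np.float64(202.8))
[415.37431141 -78.31794867 195.19072681] [1.72356835e+00 2.62374957e+00 2.46391272e-03]
```

View pics/c3.png

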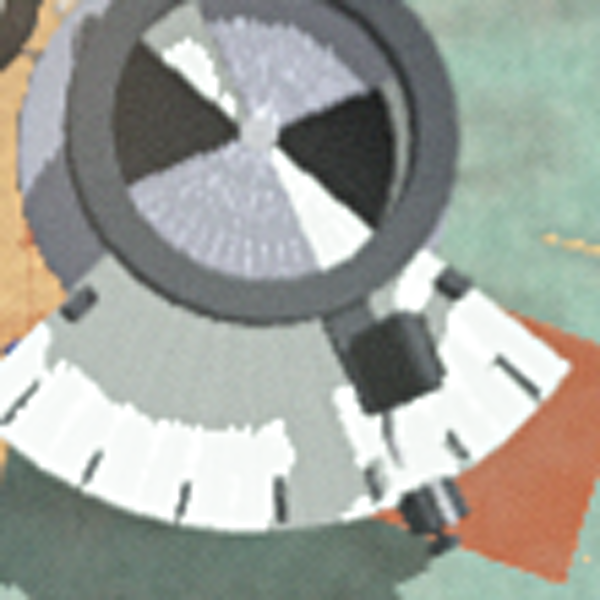

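The pointer tip now ends near (397,460), just inside the clip body at (433,505). I'll check the angle.

```bash
python3 - <<'E'
from h import *
d=load('t3');s=110/600
def W(x,y,z): return ray(d,[(370+(x+.5)*s-.5,180+(y+.5)*s-.5)],z)[0][:2]
def ang(p): v=p-A;return np.hypot(*v).round(1),(np.degrees(np.arctan2(v[1],v[0]))%360).round(1)
print(ang(W(397,460,36)),ang(W(393,440,36)))
for t in (202,203,204,205):
    e=np.array([np.cos(np.radians(t)),np.sin(np.radians(t))]);
    f=lambda r,z:((proj(d,[[*(A+r*e),z]])[0]-[370,180]+.5)/s-.5).round(0)
    print(t,'ptr',f(126,36),'clip in/out top',f(137,54),f(153,54),'screw end',f(162,42))
# clip mask: dark pixels in clip area
c=d['color'].astype(int).sum(2)[264:284,440:460];print(c)
E
```

```text
(np.float64(124.8), np.float64(203.1)) (np.float64(117.8), np.float64(203.9))
202 ptr [392. 466.] clip in/out top [418. 490.] [436. 533.] screw end [437. 559.]
203 ptr [398. 463.] clip in/out top [424. 488.] [443. 530.] screw end [445. 556.]
204 ptr [403. 461.] clip in/out top [430. 485.] [450. 527.] screw end [452. 552.]
205 ptr [409. 458.] clip in/out top [436. 482.] [457. 524.] screw end [459. 549.]
[[684 712 567 621 731 745 739 739 738 739 740 746 752 709 582 565 633 643
  480 403]
 [662 735 665 625 706 752 742 739 742 742 742 747 759 720 593 579 545 452
  401 404]
 [671 751 741 733 739 748 743 742 746 751 759 761 764 739 546 453 410 405
  405 410]
 [582 702 743 744 745 755 762 757 730 680 639 514 512 503 430 398 410 408
  422 423]
 [564 673 745 751 755 764 752 618 595 594 555 333 289 376 400 403 401 418
  418 412]
 [557 693 761 763 745 634 566 380 355 509 595 424 295 329 385 416 415 409
  419 407]
 [592 759 755 596 390 297 301 273 263 416 610 528 320 313 377 423 426 420
  408 400]
 [701 765 752 456 184 163 253 314 256 309 546 611 443 302 312 400 410 405
  396 406]
 [763 760 600 
[... 306 characters left out ...]
 408 390
  395 410]
 [330 342 356 413 382 208 175 187 223 289 256 306 446 451 401 405 394 392
  390 395]
 [338 328 334 352 325 227 176 204 225 219 212 325 413 421 405 405 409 397
  387 396]
 [325 329 318 327 329 297 293 323 376 376 219 219 291 344 389 409 399 384
  386 388]
 [314 324 332 328 319 320 311 322 315 253 205 191 255 334 390 401 398 404
  393 399]
 [306 301 319 306 321 305 315 313 258 193 183 233 323 450 510 443 412 398
  386 393]
 [297 298 311 298 302 308 314 305 264 224 252 413 515 554 558 561 545 505
  427 380]
 [298 288 306 301 307 301 325 310 332 426 508 529 536 535 543 554 553 548
  539 484]
 [314 303 311 301 311 316 305 319 408 513 525 527 527 529 532 553 541 551
  543 526]]
```

```bash
python3 - <<'E'
from h import *
d=load('t3')
t=np.radians(204);er=np.array([np.cos(t),np.sin(t)]);et=np.array([-er[1],er[0]])
def show(n,pts,z):
    q=ray(d,pts,z)[:,:2]-A;print(n,z,'r',(q@er).round(1),'tan',(q@et).round(1))
R=[(453.1,269),(454.1,270),(454.5,271),(454.6,272),(455,273)]
for z in(54,48):show('right',R,z)
Lf=[(443.6,270),(443.2,271),(442.6,272),(443.2,274),(443.8,275),(444.5,276)]
for z in(36,30,24):show('left',Lf,z)
for z in(54,50):show('stripe',[(450.3,269),(450.8,270),(451.0,271),(451.5,272),(452,273),(452,274),(452.6,275)],z)
for z in(54,50):show('edge dark/mid left-top',[(445.7,270),(446,271),(446.5,272),(447,273),(447.2,274),(447.7,275),(448,276)],z)
for z in(46,42):show('screw',[(450.3,279),(449.8,280)],z)
show('ptr',[(442.4,263.8),(442.6,264.3)],36)
im=cv2.resize(np.ascontiguousarray(d['color'][250:290,425:465,::-1]),(600,600),interpolation=cv2.INTER_LANCZOS4)
cv2.imwrite('pics/c4.png',im)
E
```

```text
right 54 r [141.6 144.  146.1 147.9 149.9] tan [7.8 8.7 8.5 7.9 7.7]
right 48 r [141.8 144.3 146.3 148.1 150.2] tan [ 9.5 10.4 10.3  9.6  9.5]
left 36 r [136.4 137.8 139.1 143.1 145.3 147.6] tan [-4.9 -6.5 -8.4 -9.  -8.8 -8.4]
left 30 r [136.6 138.1 139.3 143.3 145.5 147.8] tan [-3.3 -4.9 -6.8 -7.4 -7.2 -6.8]
left 24 r [136.8 138.3 139.5 143.5 145.8 148.1] tan [-1.7 -3.3 -5.2 -5.8 -5.6 -5.2]
stripe 54 r [139.4 141.5 143.3 145.4 147.5 149.2 151.4] tan [2.8 2.9 2.4 2.4 2.5 1.6 1.9]
stripe 50 r [139.5 141.6 143.5 145.6 147.7 149.4 151.6] tan [4.  4.  3.5 3.6 3.6 2.8 3. ]
edge dark/mid left-top 54 r [137.5 139.4 141.5 143.6 145.5 147.6 149.5] tan [-6.1 -6.4 -6.3 -6.3 -6.8 -6.7 -7. ]
edge dark/mid left-top 50 r [137.6 139.6 141.7 143.8 145.6 147.8 149.7] tan [-5.  -5.3 -5.2 -5.2 -5.7 -5.6 -5.9]
screw 46 r [156.9 158.2] tan [-3.3 -5. ]
screw 42 r [157.1 158.4] tan [-2.2 -3.9]
ptr 36 r [124.6 125.7] tan [-1.8 -1.9]
```

View pics/c4.png

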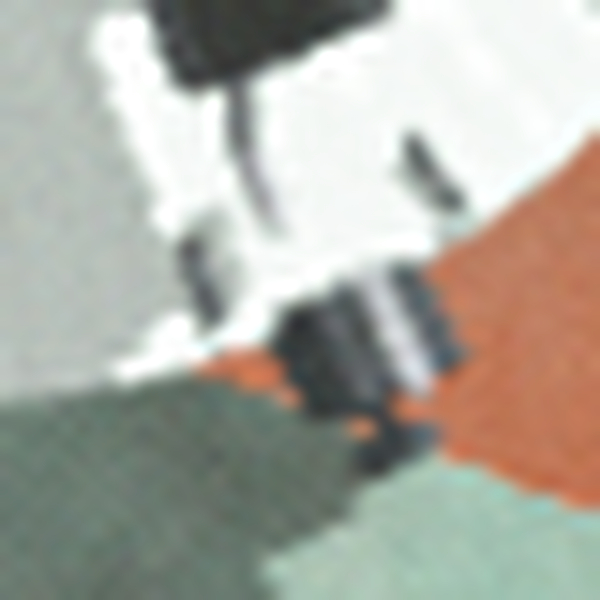

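The crop shows the pointer tip at (275,225) and the clip's top face from about x=325 to 455, ridge near (395,330). The clip centre comes out near 204.3° and the pointer at 203.1°, so a further push of about 1.2° is needed.

```bash
python3 - <<'E'
from h import *
from station import ctrl
p=arc(A,96,203,1,42,190,-1);q=p.copy();q[2]=76
rows([p,q],ctrl.state())
E
```

```text
lin [-23.79, -4.28, 0.53] rot [0.003, 0.001, 0.007] | world [ 470.6 -313.6  190. ]
lin [-23.78, -4.31, 11.93] rot [0.003, 0.001, 0.007] | world [ 470.6 -313.6   76. ]
```

Request:
drive_tool([
  {"linear": [-5,-1,0],"delta_rot": [0,0,0],"fingers": 0},
  {"linear": [-10,-2,0],"delta_rot": [0,0,0],"fingers": 0},
  {"linear": [-15,-3,1],"delta_rot": [0,0,0],"fingers": 0},
  {"linear": [-20,-4,3],"delta_rot": [0,0,0],"fingers": 0},
  {"linear": [-23,-4.3,6],"delta_rot": [0,0,0],"fingers": 0},
  {"linear": [-23.5,-4.3,10],"delta_rot": [0,0,0],"fingers": 0},
  {"linear": [-23.5,-4.3,11.9],"delta_rot": [0,0,0],"fingers": 0},
  {"linear": [-23.5,-4.3,11.9],"delta_rot": [0,0,0],"fingers": 0},
])

```text
t: 8.15
ee_pos: [465.8, -313.9, 70.2]
tcp_rot: [-1.729, -2.614, -0.001]
ft_force: [-0.2, -0.2, 0.4]
finger_gap: -0.4
finger_force: 0.0
```

Request:
drive_tool([
  {"linear": [0,0,0],"delta_rot": [0,0,0],"fingers": 0},
  {"linear": [0,0,0],"delta_rot": [0,0,0],"fingers": 0},
  {"linear": [0,0,0],"delta_rot": [0,0,0],"fingers": 0},
])

```text
t: 8.45
ee_pos: [469.8, -315.0, 77.8]
tcp_rot: [1.728, 2.618, -0.001]
ft_force: [-0.5, -0.3, 0.2]
finger_gap: -0.0
finger_force: 0.0
```

```bash
python3 - <<'E'
from h import *
from station import ctrl
st=ctrl.state();print(st['ee_pos'],st['ft_force'],st['tcp_rot'])
rows([arc(A,97,th,1,18,76,-1) for th in (202,203.2,204.4)],st)
E
```

```text
[ 469.81404567 -315.01620783   77.80829142] [-0.5052511  -0.26451065  0.23112014] [ 1.72761538e+00  2.61825743e+00 -1.07892085e-03]
lin [-2.14, 0.05, 0.19] rot [0.002, 0.004, 0.02] | world [ 478.7 -334.4   76. ]
lin [-2.34, 0.01, 0.19] rot [0.002, 0.004, -0.001] | world [ 479.2 -336.5   76. ]
lin [-2.54, -0.02, 0.19] rot [0.002, 0.004, -0.022] | world [ 479.6 -338.5   76. ]
```

Request:
drive_tool([
  {"linear": [-0.8,0,0.1],"delta_rot": [0,0,0],"fingers": 0},
  {"linear": [-1.5,0,0.2],"delta_rot": [0,0,0],"fingers": 0},
  {"linear": [-1.9,0,0.2],"delta_rot": [0,0,0],"fingers": 0},
  {"linear": [-2.15,0,0.2],"delta_rot": [0,0,-0.01],"fingers": 0},
  {"linear": [-2.35,0,0.2],"delta_rot": [0,0,-0.02],"fingers": 0},
  {"linear": [-2.5,0,0.2],"delta_rot": [0,0,-0.02],"fingers": 0},
  {"linear": [-2.5,0,0.2],"delta_rot": [0,0,-0.02],"fingers": 0},
  {"linear": [-2.5,0,0.2],"delta_rot": [0,0,-0.02],"fingers": 0},
])

```text
t: 9.25
ee_pos: [478.2, -336.9, 73.3]
tcp_rot: [-1.704, -2.639, 0.0]
ft_force: [0.4, -0.0, 0.2]
finger_gap: -0.1
finger_force: 0.0
```

```bash
python3 - <<'E'
from h import *
from station import ctrl
st=ctrl.state()
p=st['ee_pos'][:2]-A;r=np.hypot(*p);print(r,np.degrees(np.arctan2(p[1],p[0]))%360+np.degrees(np.arcsin(18/r)),st['ee_pos'],st['tcp_rot'])
E
```

```text
99.69867547290026 203.1843591238911 [ 478.17231691 -336.85909181   73.30107887] [-1.70430286e+00 -2.63909032e+00  6.51379168e-05]
```

Request:
drive_tool([
  {"linear": [-0.1,0.1,0],"delta_rot": [0,0,0],"fingers": 0},
  {"linear": [-0.2,0.1,0],"delta_rot": [0,0,-0.01],"fingers": 0},
  {"linear": [-0.25,0.1,0],"delta_rot": [0,0,-0.02],"fingers": 0},
  {"linear": [-0.25,0.1,0],"delta_rot": [0,0,-0.02],"fingers": 0},
  {"linear": [-0.25,0.1,0],"delta_rot": [0,0,-0.02],"fingers": 0},
])

```text
t: 9.75
ee_pos: [479.8, -338.6, 73.2]
tcp_rot: [-1.678, -2.655, 0.0]
ft_force: [-3.6, 0.7, 2.3]
finger_gap: -0.3
finger_force: 1.1
```

```bash
python3 - <<'E'
from h import *
from station import ctrl
st=ctrl.state()
p=st['ee_pos'][:2]-A;r=np.hypot(*p);print(r,np.degrees(np.arctan2(p[1],p[0]))%360+np.degrees(np.arcsin(18/r)),st['ee_pos'],st['ft_force'])
E
```

```text
98.48771647530579 204.5383170643156 [ 479.84092004 -338.63888702   73.21787974] [-3.61196058  0.73832202  2.26521256]
```

Request:
drive_tool([
  {"linear": [2,0,0],"delta_rot": [0,0,0],"fingers": 0},
  {"linear": [4,0,-3],"delta_rot": [0,0,0],"fingers": 0},
  {"linear": [7,1,-7],"delta_rot": [0,0,0],"fingers": 0},
  {"linear": [11,2,-10],"delta_rot": [0,0,0],"fingers": 0},
  {"linear": [16,3,-12],"delta_rot": [0,0,0],"fingers": 0},
  {"linear": [21,4,-12],"delta_rot": [0,0,0],"fingers": 0},
  {"linear": [26,4,-12],"delta_rot": [0,0,0],"fingers": 0},
  {"linear": [26,4,-12],"delta_rot": [0,0,0],"fingers": 0},
])

```text
t: 10.55
ee_pos: [403.7, -82.9, 194.0]
tcp_rot: [1.671, 2.659, 0.004]
ft_force: [-0.2, -0.8, -0.3]
finger_gap: -0.2
finger_force: 0.0
```

```bash
python3 - <<'E'
from h import *
from station import ctrl
d=ctrl.get_image('top');pickle.dump(d,open('t4.pkl','wb'));crop(d,370,180,'pics/c5.png',110)
print(tab(d,A,94))
p=arc(B,76,170.7,-1,42,190,1);q=p.copy();q[2]=76
rows([p,q],ctrl.state())
E
```

```text
(134, array([ 490.2, -352.7,  114.6]), np.float64(93.3), np.float64(204.0))
lin [-0.3, 6.0, 0.42] rot [0.003, -0.0, 0.611] | world [459.8 -60.8 190. ]
lin [-0.29, 5.96, 11.82] rot [0.003, -0.0, 0.611] | world [459.8 -60.8  76. ]
```

View pics/c5.png

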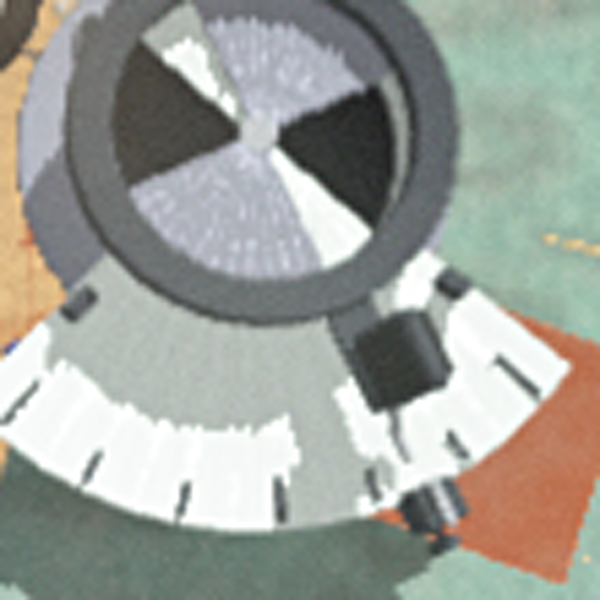

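The pointer, at about (403,455), now lines up with the clip at (435,503), and the lever stands at about 204.2°. On to the small damper.

Request:
drive_tool([
  {"linear": [-0.3,3,0],"delta_rot": [0,0,0.15],"fingers": 0},
  {"linear": [-0.3,6,0.4],"delta_rot": [0,0,0.3],"fingers": 0},
  {"linear": [-0.3,6,0.4],"delta_rot": [0,0,0.45],"fingers": 0},
  {"linear": [-0.3,6,3],"delta_rot": [0,0,0.61],"fingers": 0},
  {"linear": [-0.3,6,7],"delta_rot": [0,0,0.61],"fingers": 0},
  {"linear": [-0.3,6,11],"delta_rot": [0,0,0.61],"fingers": 0},
  {"linear": [-0.3,6,11.8],"delta_rot": [0,0,0.61],"fingers": 0},
  {"linear": [-0.3,6,11.8],"delta_rot": [0,0,0.61],"fingers": 0},
])

```text
t: 11.4
ee_pos: [459.2, -64.0, 73.7]
tcp_rot: [-2.397, -2.027, 0.003]
ft_force: [0.8, 0.2, 0.3]
finger_gap: -0.2
finger_force: 0.0
```

Request:
drive_tool([
  {"linear": [0,0,0],"delta_rot": [0,0,0],"fingers": 0},
  {"linear": [0,0,0],"delta_rot": [0,0,0],"fingers": 0},
])

```text
t: 11.6
ee_pos: [462.4, -64.6, 78.1]
tcp_rot: [2.395, 2.026, 0.005]
ft_force: [0.4, -0.2, 0.9]
finger_gap: -0.1
finger_force: 0.0
```

```bash
python3 - <<'E'
from h import *
from station import ctrl
st=ctrl.state();print(st['ee_pos'],st['joints'].round(2))
rows([arc(B,77,th,-1,18,76,1) for th in (171,165,159,153,147,141,135,129,123)],st)
E
```

```text
[462.40624621 -64.58957413  78.13760502] [-0.28 -0.09 -0.34  1.31  0.    1.45]
lin [2.69, -0.42, 0.21] rot [0.005, 0.001, -0.009] | world [462.7 -37.3  76. ]
lin [3.51, -0.57, 0.21] rot [0.005, 0.0, 0.095] | world [462.6 -29.1  76. ]
lin [4.33, -0.64, 0.21] rot [0.005, 0.0, 0.2] | world [463.3 -20.8  76. ]
lin [5.16, -0.62, 0.21] rot [0.005, -0.0, 0.305] | world [464.8 -12.7  76. ]
lin [5.98, -0.52, 0.21] rot [0.005, -0.0, 0.41] | world [467.2  -4.8  76. ]
lin [6.79, -0.33, 0.21] rot [0.005, -0.001, 0.514] | world [470.4   2.9  76. ]
lin [7.57, -0.05, 0.21] rot [0.005, -0.001, 0.619] | world [474.4  10.1  76. ]
lin [8.32, 0.3, 0.21] rot [0.005, -0.001, 0.724] | world [479.2  16.9  76. ]
lin [9.02, 0.73, 0.21] rot [0.005, -0.002, 0.829] | world [484.6  23.2  76. ]
```

Request:
drive_tool([
  {"linear": [1.3,-0.2,0.1],"delta_rot": [0,0,0],"fingers": 0},
  {"linear": [2.2,-0.4,0.2],"delta_rot": [0,0,0],"fingers": 0},
  {"linear": [2.9,-0.5,0.2],"delta_rot": [0,0,0.03],"fingers": 0},
  {"linear": [3.5,-0.6,0.2],"delta_rot": [0,0,0.1],"fingers": 0},
  {"linear": [4.3,-0.65,0.2],"delta_rot": [0,0,0.2],"fingers": 0},
  {"linear": [5.1,-0.6,0.2],"delta_rot": [0,0,0.3],"fingers": 0},
  {"linear": [6.0,-0.5,0.2],"delta_rot": [0,0,0.41],"fingers": 0},
  {"linear": [6.0,-0.5,0.2],"delta_rot": [0,0,0.41],"fingers": 0},
])

```text
t: 12.4
ee_pos: [465.2, -2.5, 73.9]
tcp_rot: [2.759, 1.502, 0.001]
ft_force: [0.0, 1.0, -0.6]
finger_gap: 0.1
finger_force: 0.1
```

Request:
drive_tool([
  {"linear": [0,0,0],"delta_rot": [0,0,0],"fingers": 0},
  {"linear": [0,0,0],"delta_rot": [0,0,0],"fingers": 0},
])

```text
t: 12.6
ee_pos: [465.1, -3.3, 73.4]
tcp_rot: [-2.759, -1.502, -0.001]
ft_force: [0.0, 0.4, -0.2]
finger_gap: 0.0
finger_force: 0.0
```

```bash
python3 - <<'E'
from h import *
from station import ctrl
st=ctrl.state();print(st['ee_pos'],st['ft_force'])
p=st['ee_pos'][:2]-B;r=np.hypot(*p);print(r,np.degrees(np.arctan2(p[1],p[0]))%360-np.degrees(np.arcsin(18/r)))
rows([arc(B,77,th,-1,18,76,1) for th in (147,141,135,131,127,124,121,118)],st)
E
```

```text
[465.12671708  -3.31463879  73.39935037] [ 0.0421003   0.42776546 -0.2343464 ]
81.5366461086755 146.948300422574
lin [-0.01, 0.25, -0.26] rot [0.0, -0.001, 0.002] | world [467.2  -4.8  76. ]
lin [0.81, 0.11, -0.26] rot [0.0, -0.001, 0.107] | world [470.4   2.9  76. ]
lin [1.63, 0.05, -0.26] rot [0.0, -0.001, 0.211] | world [474.4  10.1  76. ]
lin [2.19, 0.06, -0.26] rot [0.0, -0.001, 0.281] | world [477.5  14.7  76. ]
lin [2.73, 0.11, -0.26] rot [0.0, -0.001, 0.351] | world [480.9  19.1  76. ]
lin [3.14, 0.17, -0.26] rot [0.0, -0.001, 0.403] | world [483.6  22.2  76. ]
lin [3.55, 0.25, -0.26] rot [-0.0, -0.001, 0.456] | world [486.5  25.1  76. ]
lin [3.95, 0.35, -0.26] rot [-0.0, -0.001, 0.508] | world [489.6  27.9  76. ]
```

Request:
drive_tool([
  {"linear": [0.4,0.15,-0.1],"delta_rot": [0,0,0.05],"fingers": 0},
  {"linear": [0.8,0.1,-0.2],"delta_rot": [0,0,0.1],"fingers": 0},
  {"linear": [1.2,0.1,-0.2],"delta_rot": [0,0,0.16],"fingers": 0},
  {"linear": [1.6,0.05,-0.2],"delta_rot": [0,0,0.21],"fingers": 0},
  {"linear": [2.0,0.05,-0.2],"delta_rot": [0,0,0.26],"fingers": 0},
  {"linear": [2.4,0.1,-0.2],"delta_rot": [0,0,0.31],"fingers": 0},
  {"linear": [2.7,0.1,-0.2],"delta_rot": [0,0,0.35],"fingers": 0},
  {"linear": [2.7,0.1,-0.2],"delta_rot": [0,0,0.35],"fingers": 0},
])

```text
t: 13.4
ee_pos: [478.7, 18.6, 74.2]
tcp_rot: [-2.977, -0.997, 0.006]
ft_force: [-3.1, 0.5, -1.2]
finger_gap: 0.0
finger_force: 1.4
```

Request:
drive_tool([
  {"linear": [0.2,0,0],"delta_rot": [0,0,0.02],"fingers": 0},
  {"linear": [0.4,0.1,0],"delta_rot": [0,0,0.04],"fingers": 0},
  {"linear": [0.4,0.1,0],"delta_rot": [0,0,0.04],"fingers": 0},
])

```text
t: 13.7
ee_pos: [484.2, 20.0, 75.0]
tcp_rot: [-2.999, -0.935, 0.001]
ft_force: [-1.9, -0.1, -1.6]
finger_gap: 0.1
finger_force: 1.4
```

```bash
python3 - <<'E'
from h import *
from station import ctrl
st=ctrl.state();print(st['ee_pos'],st['ft_force'])
p=st['ee_pos'][:2]-B;r=np.hypot(*p);print(r,np.degrees(np.arctan2(p[1],p[0]))%360-np.degrees(np.arcsin(18/r)))
d=load('t4');print(d['color'].shape)
crop(d,205,185,'pics/c6.png',120)
rows([arc(B,77,th,-1,18,76,1) for th in (124,121,118)],st)
E
```

```text
[484.21862122  19.96969712  74.98911028] [-1.92918085 -0.11745456 -1.56217192]
77.14957090609042 124.56118228936147
(480, 640, 3)
lin [0.08, -0.22, -0.1] rot [-0.0, 0.001, 0.011] | world [483.6  22.2  76. ]
lin [0.48, -0.29, -0.1] rot [-0.0, 0.001, 0.064] | world [486.5  25.1  76. ]
lin [0.89, -0.35, -0.1] rot [-0.0, 0.001, 0.116] | world [489.6  27.9  76. ]
```

Request:
drive_tool([
  {"linear": [0.2,-0.15,0],"delta_rot": [0,0,0.02],"fingers": 0},
  {"linear": [0.4,-0.2,0],"delta_rot": [0,0,0.06],"fingers": 0},
  {"linear": [0.4,-0.2,0],"delta_rot": [0,0,0.06],"fingers": 0},
])

```text
t: 14.0
ee_pos: [487.2, 23.5, 75.3]
tcp_rot: [3.025, 0.844, 0.001]
ft_force: [-2.0, -2.1, -2.3]
finger_gap: -0.1
finger_force: 1.2
```

Request:
drive_tool([
  {"linear": [0.2,0,0],"delta_rot": [0,0,0.02],"fingers": 0},
  {"linear": [0.4,0,0],"delta_rot": [0,0,0.05],"fingers": 0},
  {"linear": [0.4,0,0],"delta_rot": [0,0,0.05],"fingers": 0},
])

```text
t: 14.3
ee_pos: [488.5, 25.2, 75.4]
tcp_rot: [3.045, 0.767, -0.006]
ft_force: [-6.7, -3.7, 0.5]
finger_gap: 0.0
finger_force: 3.8
```

```bash
python3 - <<'E'
from h import *
from station import ctrl
st=ctrl.state();print(st['ee_pos'],st['ft_force'],st['moment'])
p=st['ee_pos'][:2]-B;r=np.hypot(*p);print(r,np.degrees(np.arctan2(p[1],p[0]))%360-np.degrees(np.arcsin(18/r)))
rows([arc(B,77,th,-1,18,76,1) for th in (118,)],st)
E
```

```text
[488.49068059  25.21519876  75.38886182] [-6.66107118 -3.69910635  0.53407374] [-0.70353019  1.27992926  0.08413226]
77.77253126235232 119.68700999073343
lin [0.22, -0.19, -0.06] rot [0.0, 0.004, 0.005] | world [489.6  27.9  76. ]
```

View pics/c6.png

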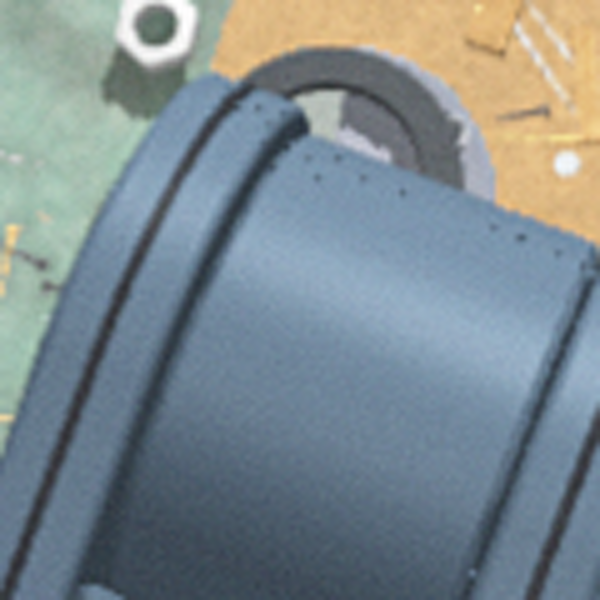

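That view is covered by the arm, but the force rose to 7.6 N near 120°, which suggests the stop. A short further push will confirm it.

Request:
drive_tool([
  {"linear": [0.2,0,0],"delta_rot": [0,0,0],"fingers": 0},
  {"linear": [0.3,0,0],"delta_rot": [0,0,0],"fingers": 0},
  {"linear": [0.3,0,0],"delta_rot": [0,0,0],"fingers": 0},
])

```text
t: 14.6
ee_pos: [488.4, 25.2, 75.4]
tcp_rot: [3.043, 0.766, -0.016]
ft_force: [-13.4, -7.6, 6.9]
finger_gap: -0.2
finger_force: 7.6
```

Request:
drive_tool([
  {"linear": [-1.5,0,0],"delta_rot": [0,0,0],"fingers": 0},
  {"linear": [-4,0,-2],"delta_rot": [0,0,0],"fingers": 0},
  {"linear": [-5,0,-6],"delta_rot": [0,0,0],"fingers": 0},
  {"linear": [-6,0,-10],"delta_rot": [0,0,0],"fingers": 0},
  {"linear": [-9,3,-13],"delta_rot": [0,0,0],"fingers": 0},
  {"linear": [-13,6,-14],"delta_rot": [0,0,0],"fingers": 0},
  {"linear": [-17,9,-14],"delta_rot": [0,0,0],"fingers": 0},
  {"linear": [-21,12,-14],"delta_rot": [0,0,0],"fingers": 0},
])

```text
t: 15.4
ee_pos: [367.4, -177.6, 217.9]
tcp_rot: [3.041, 0.77, 0.01]
ft_force: [-0.0, 0.6, 0.4]
finger_gap: -0.3
finger_force: 0.0
```

Request:
drive_tool([
  {"linear": [-3,4,0],"delta_rot": [0,0,0],"fingers": 0},
  {"linear": [-6,8,0],"delta_rot": [0,0,0],"fingers": 0},
  {"linear": [-8,12,0],"delta_rot": [0,0,0],"fingers": 0},
  {"linear": [-8,12,0],"delta_rot": [0,0,0],"fingers": 0},
  {"linear": [-8,12,0],"delta_rot": [0,0,0],"fingers": 0},
])

```text
t: 15.9
ee_pos: [353.2, -320.2, 215.8]
tcp_rot: [3.046, 0.766, 0.003]
ft_force: [-0.2, 1.2, -0.0]
finger_gap: -0.0
finger_force: 0.0
```

```bash
python3 - <<'E'
from h import *
from station import ctrl
d=ctrl.get_image('top')
print(tab(d,A,94),tab(d,B,76))
cv2.imwrite('pics/fin.png',cv2.resize(np.ascontiguousarray(d['color'][150:330,200:500,::-1]),(800,480),interpolation=cv2.INTER_CUBIC))
E
```

```text
(133, array([ 490.3, -352.9,  114.2]), np.float64(93.2), np.float64(204.1)) (129, array([502.7,  33.7, 115. ]), np.float64(76.0), np.float64(120.8))
```

View pics/fin.png

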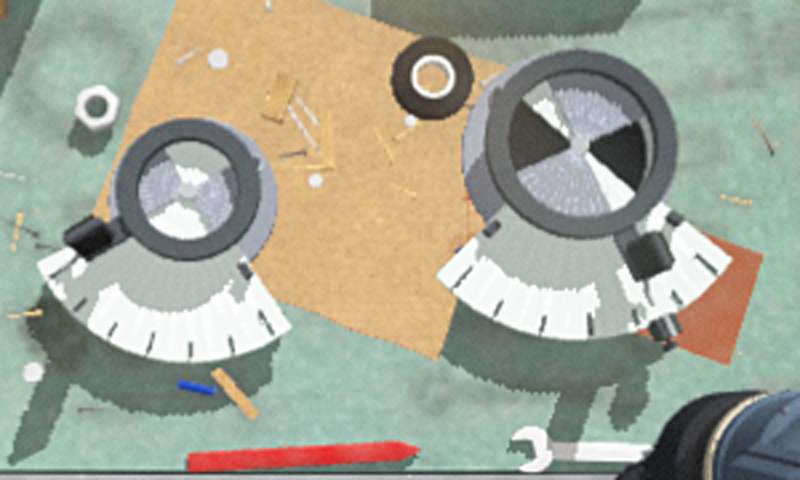

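The small lever is at its stop around (90,238), with the vanes covering the bore. The large pointer is in line with the clip at (665,325), and the loose things haven't moved.

```bash
python3 -c "
from station import ctrl
print(ctrl.finish_job())"
```

```text
the job is handed in; nothing more can be done
None
```

I pushed the large lever until its pointer lined up with the clip (to within about 1° by camera), then pushed the small lever onto its stop so it is shut, and handed the job in at about 16 s with the arm clear and the loose items unmoved.

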